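# Set the length stop to its index notch

## Task

There is an index dog (a small notched steel block) at each end of the bench rail; set the rail's sliding stop to the one that carries an upright pin. With the fingertips, push the stop's upright plate gently along the rail until its sprung roller clicks into the V notch in that dog's top and rests there, then move clear. Only push the stop, never pinch it, and leave the loose things round about where they are.

Things in the scene. Friction and masses are not known exactly. Their poses are not given: they have to be found in the camera images.
- rail: aluminium rail 380 x 44 x 20 mm, fixed on the bench, with a 36 mm high end block at each end. It lies between two tall testing machines (on its left and right, from x about 0.4 m on, over 0.6 m high), so come in from the front or over the rail. Origin: centre of its underside; x along the rail (away from the robot at yaw 0), y to the left, z up
- stop: the sliding stop: dark saddle 60 mm long (along the rail), 92 mm wide, top 42 mm above the bench, the upright plate standing across its middle. Origin: on the rail's axis, 20 mm above the bench; axes as the rail's. It slides along the rail's x only, up to 130 mm either way from mid-rail, starting between the dogs. Weighs about 0.6 kg; slides with about 1.5 N of friction, more when fast
- plate_centre (a point): centre of the stop's upright plate, the part to push: 12 mm thick along the rail, 92 mm wide across it, from 42 to 116 mm above the bench (this point is at 80 mm, and 10 mm to the left, +y, of the rail's axis). A round spring housing 18 mm in diameter bulges from the plate's foot, 37 mm to the left of this point, top at 63 mm
- near_face: leaf of the upright plate on the rail's -x side, 6 x 92 x 74 mm; origin: at its foot, on the rail's axis
- far_face: leaf of the upright plate on the rail's +x side, 6 x 92 x 74 mm; origin: at its foot, on the rail's axis
- roller_centre (a point): centre of the small sprung roller (10 mm in diameter) under the spring housing; it moves along the rail with the stop, in line with the plate, 47 mm to the rail's left (+y). At 25 mm above the bench between the dogs, 31 mm on a dog's flat, 26 to 27 mm when seated in a notch
- pin_dog: steel index dog fixed beside the rail (rail +y side): 60 mm long with a ramp at each end, top at 26 mm, and a V notch 14 mm wide and 6 mm deep across its middle; beside the notch, 20 mm farther from the rail, stands an upright steel pin 8 mm in diameter, top at 75 mm. Origin: under the notch, on the bench; axes as the rail's. It may be at either end of the rail
- pin_dog_notch (a point): where the roller's centre sits when it is seated in the notch of the dog with the pin. Pushing the stop up a dog's ramp takes about 5 to 8 N, along the flat about 2 N; about 6 mm before the notch's middle the roller drops in and the stop jumps ahead by itself to the middle; to leave the notch takes about 8 to 11 N
- plain_dog: the same dog without the pin, at the other end of the rail; its notch feels the same but is the wrong one. Origin: under the notch, on the bench
- plain_dog_notch (a point): where the roller's centre would sit in the notch of the dog without the pin
- locating_pin: loose dark stepped pin, 25 mm in diameter, 63 mm tall, standing left of the rail; leave alone. Origin: centre of its underside
- test_block: loose steel disc, 64 mm in diameter, 12 mm thick, left of the rail's near end; leave alone. Origin: centre of its underside
- grease_tin: loose round tin, 64 mm in diameter, 31 mm tall, right of the rail near the bench edge; leave alone. Origin: centre of its underside
- spanner: loose open-ended spanner, 35 x 203 x 8 mm, near the bench edge on the right; leave alone. Origin: centre of its underside
There are look-alikes about, which are no part of the job. What is shaped like the pin_dog but brown, orange or yellow is not meant.

How it is judged:
By the outcome, as a careful person would: the job done as asked, in the order asked, and still so for the second after the job is handed in, with the robot touching nothing.
It also fails if it takes over 48 s, if anything falls off the work surface, if the arm or the gripper's body presses on something with over 40 N, if the wrist force passes 120 N, or if a joint passes its speed limit or range.

## Robot

A 7-joint arm with a two-finger parallel gripper is mounted at the origin on a cart in front of the work surface, level with it; the furniture and walls round the work are solid. World frame = base frame: x ahead of the robot, y to its left, z up, the work surface at z = 0. Lengths are in mm, angles in rad, forces in N, time in s.
With the tool pointing down it reaches from about 400 to 875 mm from the base axis. Payload 4.4 kg.
Tool frame: the origin (TCP) lies midway between the tips of the shut fingers; the grasp point (between the pads) lies 19 mm behind it; z points along the fingers, y is the line along which they close (so a half turn about z gives the same grasp; the last joint's range is limited). The gripper opens to 85 mm and grips with 20 to 120 N. Pads are 22 mm wide; open, the fingers measure 114 mm over their backs; the gripper's body (76 mm by 85 mm) begins 54 mm behind the grasp point. The pads swing forward as they close: fully open they stand 13 mm farther back than shut.
Start: joints at [-1.405, 0.628, 0.038, 1.517, -0.027, 0.996, -0.02], TCP at [149.299, 632.635, 231.313] pointing down, gripper open.
Joint ranges: [-3.06, 3.06], [-0.37, 2.12], [-1.25, 1.32], [0.18, 2.47], [-1.1, 4.24], [0.23, 1.98], [-2.94, 2.94]. Speed limits (rad/s): [2.57, 2.57, 3.14, 3.14, 3.14, 3.14, 3.14].

## Interface

Orientations are given as [roll, pitch, yaw] about the fixed x, y, z axes, in that order (R = Rz(yaw) Ry(pitch) Rx(roll)).
In Python, from cell import ctrl gives the robot as it stands. The module is installed in compiled form; this text tells all that it offers.
- The arm moves only by the tool step_arm, never from a script. Its argument "commands" is one flat list of numbers, 7 for each row, row after row: the shift along the tool's x, y, z in cm, then the turn, a rotation vector about the tool's x, y, z in rad, then the opening, from 0 (shut) to 1 (fully open). A call has 1 to 10 rows; each row is the pose to reach, as a shift and turn from the pose commanded when the call began, along the tool's axes at that moment; what a row does not reach only later rows make up. A row lasts 1/10 s, in which the tool goes at most 50 mm and 8.59 degrees, less where a joint would pass 70% of its speed; a pose out of reach is approached as far as the arm can. A call with a gripper value outside its range is refused whole. The fingers move at their own pace and stop on an object; the grip force is fixed at half the most. Time passes only in rows, so rows that repeat a pose let the fingers close. It gives the time, the measured TCP pose, the force, the opening and the grip force at its end, in the units of the state.
- ctrl.read_state(): the state, without advancing time (a new reading comes with each control period).
- ctrl.get_image(name): name is "side" or "top"; returns a dict with "image" (420x560x3 uint8, red, green, blue), "range_z" (420x560 float32, mm along the optical axis (not along the pixel's ray), 0 where there is no reading), "vfov" (degrees; the focal length in pixels is half the picture's height over the tangent of half this angle, whatever the lens; pixels are square), "cx", "cy" (the principal point, pixels), "world_to_cam" (4x4, takes a point from world to camera coordinates). Camera axes: x right, y down, z forward; pixel columns grow to the right and rows downward; lengths in mm; the calibration is good to about 2 mm. A picture is of the moment at which its call begins.
- ctrl.finish_job(): hands the job in; it is judged then, once.
The state is a dict: "clock": time; "qpos": joint angles; "qd": joint speeds; "tau": joint torques, N m; "eef_pos": TCP position; "tool_rot": TCP orientation; "force": force on the tool from outside, world axes, zero at the start; "torque": the same for the moment, N m; "width": finger opening in mm; "gripper_force": force on a finger pad.
Only numpy, scipy, OpenCV 4.12 (cv2) and the standard library are available. Lean on these libraries where they do the work, as an engineer would, in place of code of your own. Each camera call takes 0.05 s, during which the arm holds its last target. There are 200 camera calls.

## Working session

There is one attempt and no reset: what is moved stays moved. The work goes in short steps, Python scripts to look and compute and a tool call to move; the robot and the scene stay as the last step left them, time stands still between calls to the robot, and variables do not carry over. Pictures are saved under pics/ and viewed, at most 10 in all, crops included, and the job is handed in when it is done.

Besides the shell and the picture viewer there is one more tool, called after ">>>" in YAML: its name, and indented under it one key for each argument. step_arm: Moves the arm, as the interface text tells. Its arguments: {"type":"object","properties":{"commands":{"type":"array"}},"required":["commands"]}

```bash
mkdir -p pics; cat > h.py <<'E'
import numpy as np, cv2
from cell import ctrl
def grab(n,tag):
    d=ctrl.get_image(n); cv2.imwrite(f'pics/{tag}.png',d['image'][:,:,::-1]); np.savez(f'pics/{tag}.npz',**d); return d
def pts(d):
    z=d['range_z'].astype(float); f=210/np.tan(np.radians(d['vfov'])/2)
    v,u=np.mgrid[:420,:560]; c=np.stack([(u-d['cx'])/f*z,(v-d['cy'])/f*z,z,np.ones_like(z)],-1)
    return (c@np.linalg.inv(d['world_to_cam']).T)[...,:3]
def ray(d,u,v,h):
    f=210/np.tan(np.radians(float(d['vfov']))/2); M=np.linalg.inv(d['world_to_cam'])
    r=M[:3,:3]@[(u-d['cx'])/f,(v-d['cy'])/f,1]; o=M[:3,3]; return o+r*(h-o[2])/r[2]
E
python3 - <<'E'
from h import *
for n in('top','side'):
    d=grab(n,n+'0'); print(n,d['vfov'],np.linalg.inv(d['world_to_cam']).round(2).tolist())
s=ctrl.read_state(); print(s)
E
```

```text
top 48.884185230254516 [[-0.01, -1.0, 0.05, 525.87], [-1.0, 0.01, -0.0, 55.52], [0.0, -0.05, -1.0, 1340.34], [0.0, 0.0, 0.0, 1.0]]
side 50.97847801315787 [[-0.91, -0.27, 0.3, 227.69], [-0.4, 0.59, -0.69, 903.59], [0.01, -0.76, -0.65, 886.44], [0.0, 0.0, 0.0, 1.0]]
{'clock': 0.1, 'qpos': array([-1.40483807,  0.62927821,  0.03842666,  1.51826171, -0.0269972 ,
        0.99631766, -0.01999288]), 'qd': array([ 0.00057776, -0.0025832 ,  0.00029956, -0.00142907, -0.000921  ,
       -0.00050424, -0.00027284]), 'tau': array([ 2.85176226e-03, -5.64529538e+01,  1.23001747e+00, -1.93971777e+01,
        1.10959739e-02,  5.36154024e-03, -2.60917581e-07]), 'eef_pos': array([149.12880385, 632.08009894, 230.46681286]), 'tool_rot': array([-3.13984512e+00,  1.07388935e-05,  2.90985782e+00]), 'force': array([-0.67340958, -0.05363619,  0.73369721]), 'torque': array([0.0250192 , 0.01767185, 0.02734244]), 'gripper_force': 0.0, 'width': 85.46654258385603}
```

View pics/top0.png

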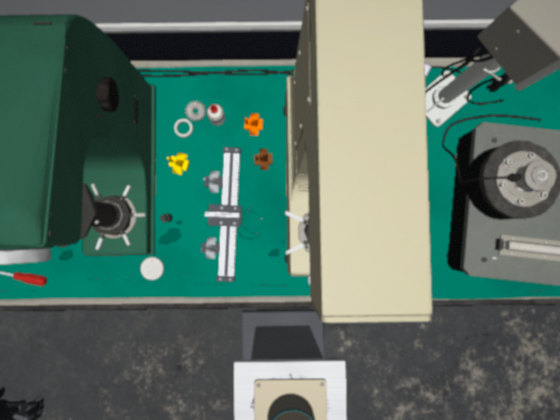

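View pics/side0.png

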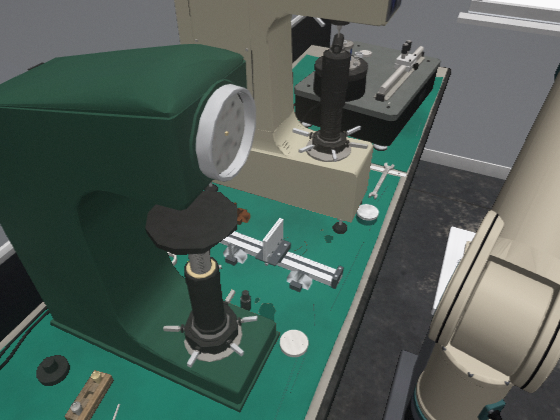

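The top view shows the rail from about (232,150) to (227,280), with the stop at (224,214) and the dogs at (213,182) (far) and (210,247) (near). I can't make out the pin at this scale, so I'll zoom in on both views.

```bash
python3 - <<'E'
from h import *
a=cv2.imread('pics/top0.png')[140:290,150:290]; b=cv2.imread('pics/side0.png')[200:305,160:360]
cv2.imwrite('pics/a.png',cv2.resize(a,None,fx=4,fy=4,interpolation=2)); cv2.imwrite('pics/b.png',cv2.resize(b,None,fx=4,fy=4,interpolation=2))
E
```

```text
(no output)
```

View pics/a.png

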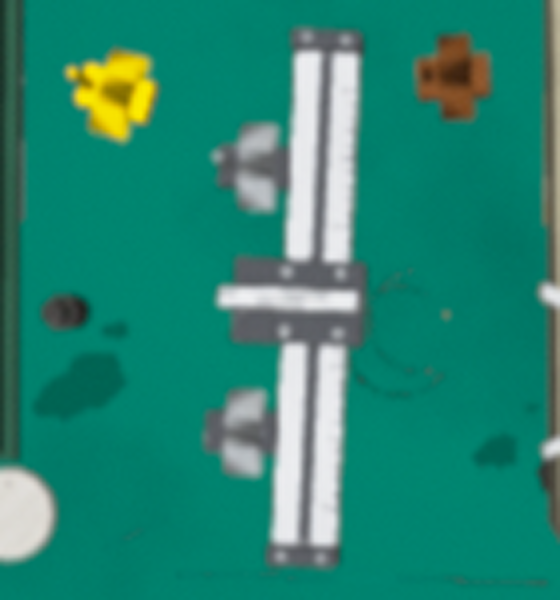

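View pics/b.png

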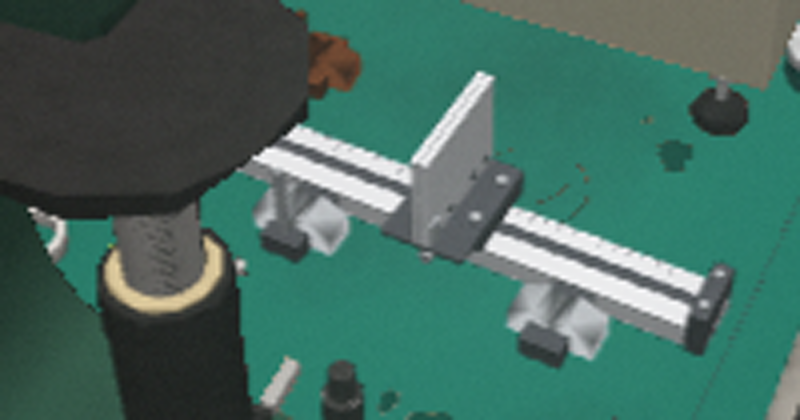

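The far dog carries the upright pin: it shows at (285,195) in the side crop and as a blob at (218,157) in the top crop. The near dog, at top crop (240,432), has none. Next I'll measure the rail, plate and notch.

```bash
python3 - <<'E'
from h import *
d=dict(np.load('pics/top0.npz'))
C=lambda u,v,h:ray(d,(u+.5)/4+149.5,(v+.5)/4+139.5,h)
far=C(327,40,36);near=C(304,557,36)
ax=(far-near)[:2];L=np.linalg.norm(ax);ax/=L;n=np.array([-ax[1],ax[0]]);mid=((far+near)/2)[:2]
print('far',far,'near',near,'len',L,'yaw',np.arctan2(ax[1],ax[0]),'mid',mid)
loc=lambda p:np.array([(p[:2]-mid)@ax,(p[:2]-mid)@n])
for k,u,v,h in[('plate',289,298,116),('plL',217,297,116),('plR',360,300,116),('fardog',258,167,26),('fd_far',258,125,10),('fd_near',258,211,10),('pintop',218,157,75),('neardog',242,433,26),('nd_far',245,388,10),('nd_near',242,477,10)]:
    p=C(u,v,h);print(k,p.round(1),loc(p).round(1))
P=pts(d)
img=d['image'];
# cloud checks
X=P.reshape(-1,3);l=np.stack([(X[:,:2]-mid)@ax,(X[:,:2]-mid)@n],1)
m=(abs(l[:,0])<185)&(abs(l[:,1])<80)
for lo,hi in((95,140),(50,90),(30,46),(22,32),(15,24)):
    q=m&(X[:,2]>lo)&(X[:,2]<hi);print(lo,hi,q.sum(), [np.percentile(l[q,i],[1,50,99]).round(1) for i in(0,1)] if q.sum() else'')
s=dict(np.load('pics/side0.npz'));P2=pts(s).reshape(-1,3);l=np.stack([(P2[:,:2]-mid)@ax,(P2[:,:2]-mid)@n],1)
m=(abs(l[:,0])<185)&(abs(l[:,1])<85)
for lo,hi in((112,140),(55,110)):
    q=m&(P2[:,2]>lo)&(P2[:,2]<hi);print('side',lo,hi,q.sum(), [np.percentile(l[q,i],[1,50,99]).round(1) for i in(0,1)])
q=m&(P2[:,2]>38)&(P2[:,2]<80)&(l[:,1]>50)
print(np.c_[l,P2[:,2]][q].round(0).tolist()[:40])
E
```

```text
far [752.78409526 159.16571518  36.        ] near [387.94241811 178.38754205  36.        ] len 365.34768099621016 yaw -0.05263672610883298 mid [570.36325668 168.77662861]
plate [566.9 179.4 116. ] [-4.  10.5]
plL [568.2 227.1 116. ] [-5.2 58.2]
plR [565.  132.4 116. ] [ -3.4 -36.6]
fardog [663.8 210.   26. ] [91.1 46.1]
fd_far [696.  211.7  10. ] [123.2  49.4]
fd_near [633.6 212.1  10. ] [60.8 46.6]
pintop [665.9 231.7  75. ] [92.1 67.8]
neardog [474.7 222.6  26. ] [-98.4  48.7]
nd_far [506.2 222.2  10. ] [-66.8  50. ]
nd_near [442.7 224.8  10. ] [-130.5   49.2]
95 140 158 [array([-9.6, -3.7,  2.3]), array([-33.9,  10.2,  55.8])]
50 90 43 [array([-11.6,   4.9, 163.4]), array([-74.8,  -4.2,  71.2])]
30 46 614 [array([-183.5,  -11.7,  184.1]), array([-33.6,   9.8,  57.9])]
22 32 542 [array([-175.7,  -34.8,  178.8]), array([-33.9,  14.8,  60.5])]
15 24 1816 [array([-171.4,   31.9,  175.5]), array([-70.3,   7.1,  72.2])]
side 112 140 144 [array([-9.2, -3.9,  2.8]), array([-32. ,  13.9,  56.3])]
side 55 110 343 [array([-10.5,  -7.8, 161.3]), array([-72.3,  25.7,  71. ])]
[[96.0, 68.0, 77.0], [97.0, 63.0, 72.0], [93.0, 65.0, 76.0], [96.0, 69.0, 74.0], [93.0, 68.0, 75.0], [93.0, 64.0, 71.0], [95.0, 71.0, 73.0], [93.0, 69.0, 71.0], [90.0, 69.0, 73.0], [95.0, 71.0, 69.0], [93.0, 70.0, 69.0], [90.0, 69.0, 70.0], [94.0, 72.0, 67.0], [92.0, 72.0, 68.0], [92.0, 67.0, 63.0], [96.0, 70.0, 61.0], [93.0, 71.0, 63.0], [90.0, 70.0, 63.0], [97.0, 69.0, 55.0], [92.0, 73.0, 61.0], [93.0, 67.0, 56.0], [98.0, 69.0, 51.0], [95.0, 69.0, 52.0], [92.0, 68.0, 53.0], [91.0, 65.0, 51.0], [94.0, 70.0, 50.0], [93.0, 68.0, 49.0], [92.0, 64.0, 45.0], [95.0, 70.0, 46.0], [92.0, 70.0, 47.0], [91.0, 66.0, 44.0], [0.0, 57.0, 80.0], [-2.0, 55.0, 79.0], [-9.0, 52.0, 80.0], [95.0, 70.0, 42.0], [92.0, 70.0, 44.0], [88.0, 71.0, 46.0], [1.0, 56.0, 75.0], [-2.0, 56.0, 77.0], [-5.0, 55.0, 77.0]]
```

>>> step_arm:
  commands: [-1,-1,0,0,0,-0.02,0,-3,-3,0,0,0,-0.05,0,-6,-6,0,0,0,-0.08,0,-9,-9,0,0,0,-0.11,0,-12,-12,0,0,0,-0.14,0,-15,-15,0,0,0,-0.16,0,-18,-18,0,0,0,-0.18,0,-21,-21,0,0,0,-0.18,0,-23,-23,0,0,0,-0.18,0,-24,-24,0,0,0,-0.18,0]

```text
clock: 1.1
eef_pos: [329.1, 341.1, 231.2]
tool_rot: [-3.14, 0.0, 3.086]
force: [0.3, 0.4, -0.8]
width: 0.4
gripper_force: 0.0
```

```bash
cat >> h.py <<'E'
from scipy.spatial.transform import Rotation as Ro
ax=np.array([np.cos(-.0526),np.sin(-.0526)]);n=np.array([-ax[1],ax[0]]);mid=np.array([570.4,168.8])
def go(rx,ry,z):
    s=ctrl.read_state(); R=Ro.from_euler('xyz',s['tool_rot'])
    t=np.r_[mid+rx*ax+ry*n,z]; T=Ro.from_euler('xyz',[np.pi,0,np.pi-.0526])
    p=s['eef_pos']; print('rail',((p[:2]-mid)@ax).round(1),((p[:2]-mid)@n).round(1),p.round(1),'F',s['force'].round(1),'t',s['clock'],'q',s['qpos'].round(2))
    print('shift cm',(R.inv().apply(t-p)/10).round(2),'turn',(R.inv()*T).as_rotvec().round(3))
E
python3 -c "
from h import *
go(-130,8,231);go(-45,8,231);go(-45,8,75)"
```

```text
rail -250.0 159.3 [329.1 341.1 231.2] F [ 0.3  0.4 -0.8] t 1.1 q [-0.87  0.38  0.    1.99 -0.    0.77  0.65]
shift cm [-12.05 -15.09   0.04] turn [-0.001  0.    -0.003]
rail -250.0 159.3 [329.1 341.1 231.2] F [ 0.3  0.4 -0.8] t 1.1 q [-0.87  0.38  0.    1.99 -0.    0.77  0.65]
shift cm [-20.55 -15.07   0.04] turn [-0.001  0.    -0.003]
rail -250.0 159.3 [329.1 341.1 231.2] F [ 0.3  0.4 -0.8] t 1.1 q [-0.87  0.38  0.    1.99 -0.    0.77  0.65]
shift cm [-20.55 -15.05  15.64] turn [-0.001  0.    -0.003]
```

>>> step_arm:
  commands: [-1,-2,0,0,0,0,0,-3,-5,0,0,0,0,0,-6,-8,0,0,0,0,0,-9,-11,0,0,0,0,0,-12,-14,0,0,0,0,0,-15,-15,0,0,0,0,0,-18,-15,0,0,0,0,0,-20,-15,0,0,0,0,0,-20.5,-15,0,0,0,0,0,-20.5,-15,0,0,0,0,0]

```text
clock: 2.1
eef_pos: [524.3, 184.3, 230.7]
tool_rot: [3.141, -0.001, 3.09]
force: [-1.2, 0.2, -0.2]
width: 0.3
gripper_force: 0.0
```

```bash
python3 -c "
from h import *
go(-45,8,75)"
```

```text
rail -46.8 13.0 [524.3 184.3 230.7] F [-1.2  0.2 -0.2] t 2.1 q [-0.41  0.49  0.04  1.78 -0.02  0.86  1.16]
shift cm [-0.2  -0.5  15.57] turn [ 0.    -0.001  0.001]
```

>>> step_arm:
  commands: [0,0,1,0,0,0,0,0,0,3,0,0,0,0,0,0,5,0,0,0,0,0,0,7.5,0,0,0,0,0,0,10,0,0,0,0,0,0,12.5,0,0,0,0,0,0,14.5,0,0,0,0,0,0,15.5,0,0,0,0,0,0,15.5,0,0,0,0,0,0,15.5,0,0,0,0]

```text
clock: 3.1
eef_pos: [524.6, 183.9, 76.8]
tool_rot: [3.141, 0.0, 3.09]
force: [0.5, -0.0, -0.8]
width: -0.1
gripper_force: 0.0
```

```bash
python3 -c "
from h import *
go(72,8,75)
d=grab('side','s1');im=cv2.imread('pics/s1.png')[130:340,140:420]
cv2.imwrite('pics/s1c.png',cv2.resize(im,None,fx=2.8,fy=2.8,interpolation=2))"
```

```text
rail -46.5 12.7 [524.6 183.9  76.8] F [ 0.5 -0.  -0.8] t 3.1 q [-0.4   0.71  0.02  1.91 -0.03  0.52  1.16]
shift cm [-11.85  -0.48   0.18] turn [0.    0.    0.001]
```

View pics/s1c.png

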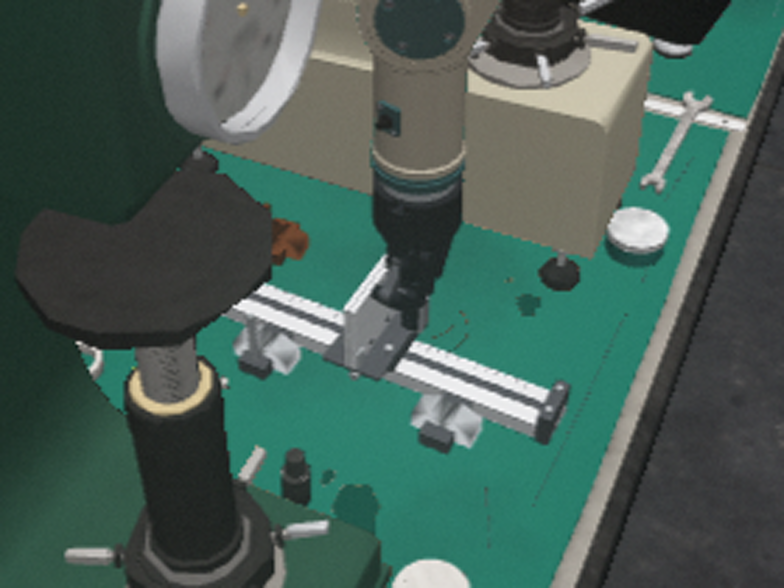

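The shut fingers stand just in front of the plate's near face, at about (410,310), clear of everything. I'll push slowly along tool −x.

>>> step_arm:
  commands: [-0.4,0,0,0,0,0,0,-0.8,0,0,0,0,0,0,-1.2,0,0,0,0,0,0,-1.5,0,0,0,0,0,0,-1.8,0,0,0,0,0,0,-2.1,0,0,0,0,0,0,-2.4,0,0,0,0,0,0,-2.7,0,0,0,0,0,0,-3.0,0,0,0,0,0,0,-3.3,0,0,0,0,0,0]

```text
clock: 4.15
eef_pos: [557.2, 181.7, 76.1]
tool_rot: [-3.141, -0.001, 3.09]
force: [-1.5, 0.4, 0.4]
width: -0.2
gripper_force: 0.0
```

>>> step_arm:
  commands: [-0.2,0,0,0,0,0,0,-0.4,0,0,0,0,0,0,-0.6,0,0,0,0,0,0,-0.8,0,0,0,0,0,0,-1,0,0,0,0,0,0,-1.2,0,0,0,0,0,0,-1.4,0,0,0,0,0,0,-1.6,0,0,0,0,0,0,-1.8,0,0,0,0,0,0,-2,0,0,0,0,0,0]

```text
clock: 5.15
eef_pos: [577.8, 180.7, 76.3]
tool_rot: [-3.142, -0.0, 3.09]
force: [-1.5, -0.5, -1.1]
width: -0.2
gripper_force: 0.0
```

```bash
cat >> h.py <<'E'
def plate():
    out=[]
    for c in('top','side'):
        P=pts(ctrl.get_image(c)).reshape(-1,3); l=np.stack([(P[:,:2]-mid)@ax,(P[:,:2]-mid)@n],1)
        q=(abs(l[:,0])<170)&(l[:,1]>33)&(l[:,1]<54)&(P[:,2]>112)&(P[:,2]<122)
        out.append((c,q.sum(),np.percentile(l[q,0],[3,50,97]).round(1) if q.sum() else ''))
    print(out)
E
python3 -c "
from h import *
go(72,8,75);plate()"
```

```text
rail 6.7 12.3 [577.8 180.7  76.3] F [-1.5 -0.5 -1.1] t 5.15 q [-0.36  0.76  0.02  1.77 -0.03  0.61  1.19]
shift cm [-6.53 -0.44  0.13] turn [-0.    -0.     0.001]
[('top', np.int64(0), ''), ('side', np.int64(30), array([19.2, 24.1, 31.5]))]
```

>>> step_arm:
  commands: [-0.2,0,0,0,0,0,0,-0.4,0,0,0,0,0,0,-0.6,0,0,0,0,0,0,-0.8,0,0,0,0,0,0,-1,0,0,0,0,0,0,-1.2,0,0,0,0,0,0,-1.4,0,0,0,0,0,0,-1.6,0,0,0,0,0,0,-1.8,0,0,0,0,0,0,-2,0,0,0,0,0,0]

```text
clock: 6.25
eef_pos: [597.8, 179.7, 76.3]
tool_rot: [-3.142, -0.0, 3.09]
force: [-2.1, -0.2, 0.2]
width: -0.1
gripper_force: 0.0
```

>>> step_arm:
  commands: [-0.2,0,0,0,0,0,0,-0.4,0,0,0,0,0,0,-0.6,0,0,0,0,0,0,-0.8,0,0,0,0,0,0,-0.9,0,0,0,0,0,0,-1.0,0,0,0,0,0,0,-1.1,0,0,0,0,0,0,-1.2,0,0,0,0,0,0,-1.3,0,0,0,0,0,0,-1.4,0,0,0,0,0,0]

```text
clock: 7.25
eef_pos: [611.6, 179.0, 76.3]
tool_rot: [-3.142, -0.0, 3.09]
force: [-1.2, -0.6, 1.2]
width: 0.1
gripper_force: 0.0
```

>>> step_arm:
  commands: [-0.1,0,0,0,0,0,0,-0.2,0,0,0,0,0,0,-0.3,0,0,0,0,0,0,-0.4,0,0,0,0,0,0,-0.5,0,0,0,0,0,0,-0.6,0,0,0,0,0,0,-0.7,0,0,0,0,0,0,-0.8,0,0,0,0,0,0,-0.9,0,0,0,0,0,0,-1.0,0,0,0,0,0,0]

```text
clock: 8.25
eef_pos: [621.7, 178.5, 76.3]
tool_rot: [3.142, -0.0, 3.09]
force: [-0.9, -0.1, -0.0]
width: 0.2
gripper_force: 0.0
```

```bash
python3 -c "
from h import *
go(72,8,75);plate()"
```

```text
rail 50.7 12.3 [621.7 178.5  76.3] F [-0.9 -0.1 -0. ] t 8.25 q [-0.34  0.81  0.02  1.65 -0.02  0.68  1.22]
shift cm [-2.13 -0.44  0.13] turn [ 0.    -0.     0.001]
[('top', np.int64(0), ''), ('side', np.int64(30), array([63.1, 67.4, 74.8]))]
```

>>> step_arm:
  commands: [-0.1,0,0,0,0,0,0,-0.2,0,0,0,0,0,0,-0.3,0,0,0,0,0,0,-0.4,0,0,0,0,0,0,-0.5,0,0,0,0,0,0]

```text
clock: 8.85
eef_pos: [625.0, 178.3, 76.1]
tool_rot: [-3.141, -0.003, 3.09]
force: [-6.2, -0.5, 3.7]
width: -0.1
gripper_force: 0.0
```

>>> step_arm:
  commands: [-0.1,0,0,0,0,0,0,-0.2,0,0,0,0,0,0,-0.3,0,0,0,0,0,0,-0.4,0,0,0,0,0,0,-0.5,0,0,0,0,0,0]

```text
clock: 9.35
eef_pos: [629.2, 178.1, 75.9]
tool_rot: [-3.141, -0.005, 3.09]
force: [-6.8, -0.2, 2.7]
width: 0.0
gripper_force: 0.0
```

```bash
python3 -c "
from h import *
go(72,8,75);plate()"
```

```text
rail 58.3 12.4 [629.2 178.1  75.9] F [-6.8 -0.2  2.7] t 9.35 q [-0.33  0.82  0.02  1.62 -0.02  0.71  1.22]
shift cm [-1.37 -0.44  0.08] turn [-0.001 -0.005  0.001]
[('top', np.int64(0), ''), ('side', np.int64(29), array([70.3, 75.5, 81.5]))]
```

>>> step_arm:
  commands: [-0.05,0,0,0,0,0,0,-0.1,0,0,0,0,0,0,-0.15,0,0,0,0,0,0,-0.2,0,0,0,0,0,0,-0.25,0,0,0,0,0,0,-0.3,0,0,0,0,0,0]

```text
clock: 10.05
eef_pos: [632.5, 178.0, 75.9]
tool_rot: [-3.141, -0.004, 3.09]
force: [-4.9, -0.1, 1.7]
width: -0.1
gripper_force: 0.0
```

>>> step_arm:
  commands: [-0.05,0,0,0,0,0,0,-0.1,0,0,0,0,0,0,-0.15,0,0,0,0,0,0,-0.2,0,0,0,0,0,0,-0.25,0,0,0,0,0,0,-0.3,0,0,0,0,0,0]

```text
clock: 10.65
eef_pos: [637.9, 177.6, 76.1]
tool_rot: [3.142, 0.0, 3.09]
force: [-1.8, 0.4, -1.2]
width: -0.0
gripper_force: 0.0
```

```bash
python3 -c "
from h import *
go(72,8,75);plate()"
```

```text
rail 66.9 12.4 [637.9 177.6  76.1] F [-1.8  0.4 -1.2] t 10.65 q [-0.33  0.83  0.02  1.6  -0.02  0.71  1.22]
shift cm [-0.51 -0.44  0.11] turn [0.    0.    0.001]
[('top', np.int64(0), ''), ('side', np.int64(10), array([78.3, 80.7, 84.5]))]
```

>>> step_arm:
  commands: [-0.05,0,0,0,0,0,0,-0.1,0,0,0,0,0,0,-0.15,0,0,0,0,0,0,-0.2,0,0,0,0,0,0,-0.2,0,0,0,0,0,0]

```text
clock: 11.25
eef_pos: [640.2, 177.5, 76.6]
tool_rot: [3.141, 0.001, 3.09]
force: [-0.3, 0.3, -0.3]
width: 0.1
gripper_force: 0.0
```

```bash
python3 -c "
from h import *
go(72,8,75);plate()
d=grab('side','s2');im=cv2.imread('pics/s2.png')[200:300,160:360]
cv2.imwrite('pics/s2c.png',cv2.resize(im,None,fx=4,fy=4,interpolation=2))"
```

```text
rail 69.3 12.4 [640.2 177.5  76.6] F [-0.3  0.3 -0.3] t 11.25 q [-0.32  0.83  0.02  1.6  -0.02  0.72  1.23]
shift cm [-0.27 -0.44  0.16] turn [0.    0.001 0.001]
[('top', np.int64(0), ''), ('side', np.int64(4), array([83.2, 83.7, 84.9]))]
```

View pics/s2c.png

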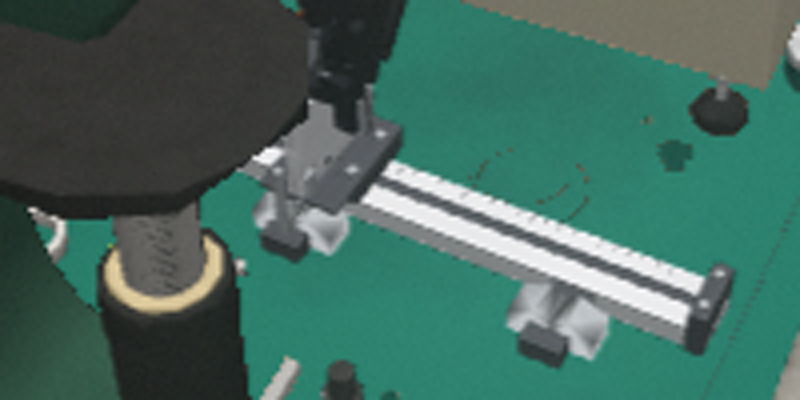

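The pin stands at (285,180) next to the stop, whose saddle is still visible at (350,170). The saddle's near edge gives the stop's position despite the machine blocking the plate, so I'll compare it with the first picture.

```bash
cat >> h.py <<'E'
def saddle(d):
    P=pts(d); l0=(P[...,:2]-mid)@ax; l1=(P[...,:2]-mid)@n; z=P[...,2]
    g=cv2.cvtColor(d['image'],cv2.COLOR_RGB2GRAY)
    q=(abs(l0)<150)&(z>35)&(z<50)&(l1>-30)&(l1<54)
    e=[]
    for a in range(-30,50,8):
        w=q&(l1>a)&(l1<=a+8)
        if w.sum()>3: e.append(np.sort(l0[w])[1])
    return np.round(e,1),np.median(e).round(1)
E
python3 -c "
from h import *
for t in('side0','s2'): print(saddle(dict(np.load('pics/'+t+'.npz'))))"
```

```text
(array([-31.6, -32.6, -31.8, -31.2, -32.3, -32.3, -31.7, -31.1, -31.5,
       -30.3]), np.float64(-31.7))
(array([60.8, 60.6, 61.7, 59.3, 60.7, 60.2, 60.6, 60.8, 61.2, 61. ]), np.float64(60.8))
```

>>> step_arm:
  commands: [-0.05,0,0,0,0,0,0,-0.1,0,0,0,0,0,0,-0.15,0,0,0,0,0,0,-0.15,0,0,0,0,0,0]

```text
clock: 11.8
eef_pos: [641.2, 177.5, 76.3]
tool_rot: [3.142, 0.0, 3.09]
force: [-0.0, 0.4, -0.5]
width: 0.3
gripper_force: 0.0
```

```bash
python3 -c "
from h import *
go(72,8,75)
for i in range(3): print(saddle(ctrl.get_image('side'))[1])
print(ctrl.read_state()['force'])"
```

```text
rail 70.2 12.4 [641.2 177.5  76.3] F [-0.   0.4 -0.5] t 11.8 q [-0.32  0.83  0.02  1.59 -0.02  0.72  1.23]
shift cm [-0.18 -0.44  0.13] turn [0.    0.    0.001]
64.3
64.4
64.7
[ 0.44474972  0.00783438 -0.07585252]
```

The saddle moved 3.7 mm ahead while the tool moved only 1 mm, and the push force is zero. The plate is now at about 92 mm, which matches the notch, so the roller clicked in. I'll back off and lift clear.

>>> step_arm:
  commands: [0.5,0,0,0,0,0,0,1.5,0,0,0,0,0,0,3,0,0,0,0,0,0,4,0,0,0,0,0,0,5,0,-1,0,0,0,0,5,0,-3,0,0,0,0,5,0,-6,0,0,0,0,5,0,-9,0,0,0,0,5,0,-12,0,0,0,0,5,0,-12,0,0,0,0]

```text
clock: 12.95
eef_pos: [593.8, 181.0, 201.6]
tool_rot: [3.138, 0.009, 3.09]
force: [0.6, 0.8, 0.3]
width: 0.2
gripper_force: 0.0
```

>>> step_arm:
  commands: [2,0,0,0,0,0,0,5,0,0,0,0,0,0,8,0,0,0,0,0,0,11,0,0,0,0,0,0,13,0,0,0,0,0,0,14,0,0,0,0,0,0,14,0,0,0,0,0,0,14,0,0,0,0,0,0]

```text
clock: 13.75
eef_pos: [452.5, 187.4, 196.5]
tool_rot: [3.141, 0.002, 3.089]
force: [0.4, 0.7, 0.2]
width: 0.2
gripper_force: 0.0
```

```bash
python3 -c "
from h import *
for i in range(2): print(saddle(ctrl.get_image('side'))[1])
plate()
d=grab('top','t3');im=cv2.imread('pics/t3.png')[140:290,150:290]
cv2.imwrite('pics/t3c.png',cv2.resize(im,None,fx=4,fy=4,interpolation=2))"
```

```text
64.8
65.0
[('top', np.int64(31), array([88. , 93.3, 99.4])), ('side', np.int64(1), array([87.3, 87.3, 87.3]))]
```

View pics/t3c.png

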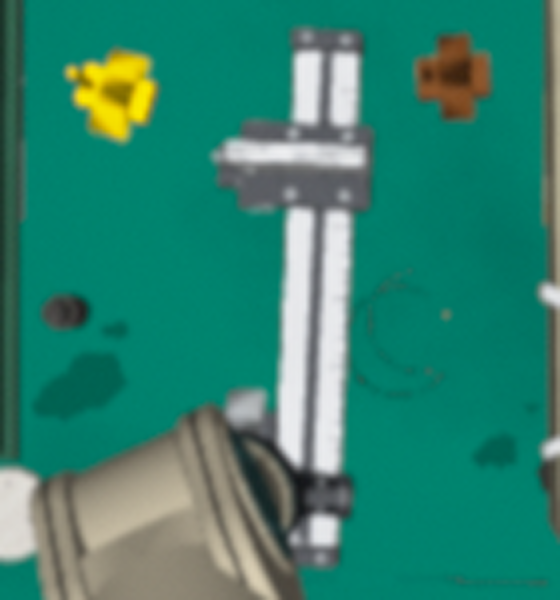

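The plate, at top crop (292,153), is level with the pin at (218,157). The depth points put the plate at 93.3 mm against the pin at about 93 mm, the loose things are unmoved, and the arm is clear. I'm handing in.

```bash
python3 -c "
from cell import ctrl
print(ctrl.finish_job())"
```

```text
the job is handed in; nothing more can be done
None
```

The stop is set in the notch of the far dog, the one with the upright pin; the arm moved clear and the job was handed in at about 14 s.

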